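# Torches into the clip shelf, guard latched

### The arm

A 6-joint arm with a two-finger parallel gripper is mounted at the origin on the work surface. World frame = base frame: x ahead of the robot, y to its left, z up, the work surface at z = 0. Lengths are in mm, angles in degrees, forces in N, time in s.
With the tool pointing down it reaches from about 300 to 850 mm from the base axis. Payload 4.2 kg.
Tool frame: the origin (TCP) lies at the very end of the fingers, on their centre line; the grasp point (between the pads) lies 19 mm behind it; z points along the fingers, y is the line along which they close (so a half turn about z gives the same grasp; the last joint's range is limited). The gripper opens to 91 mm and grips with 3 to 60 N. Pads are 32 mm wide; open, the fingers measure 118 mm over their backs; the gripper's body (76 mm by 178 mm) begins 60 mm behind the grasp point.
Start: joints at [63.312, 18.312, 89.639, -0, 72.044, -1.146], TCP at [247.933, 518.818, 213.976] pointing down, gripper open.
Joint ranges: [-177.97, 177.97], [-48.28, 115.42], [12.27, 149.76], [-77.06, 257.06], [2.81, 150.46], [-146.56, 146.56]. Speed limits (degrees/s): [147.25, 147.25, 180, 180, 180, 180].

### API

Orientations are given as [roll, pitch, yaw] about the fixed x, y, z axes, in that order (R = Rz(yaw) Ry(pitch) Rx(roll)).
In Python, from workcell import * gives the robot as it stands.
- The arm moves only by the tool move_arm, never from a script. Its argument "motion" is a list of rows, each a list of 3 entries, a list of its own where there are three numbers: the finger opening in mm, from 0 to 91.2, then the shift along the world's x, y, z in units of 25 mm (1.0 is 25 mm), then the turn, a rotation vector about the world's x, y, z in units of 4 degrees (1.0 is 4 degrees). In form: [[grip, [x, y, z], [ax, ay, az]], ...]. A call has 1 to 20 rows; each row shifts and turns the commanded pose from where the row before left it; what a row does not reach is not made up. A row lasts 1/12 s, in which the tool goes at most 41.7 mm and 7.16 degrees, less where a joint would pass 70% of its speed; a pose out of reach is approached as far as the arm can. A call with a number of a shift or a turn outside -1 to 1 is refused whole. A call with a gripper value outside its range is refused whole. The fingers move at their own pace and stop on an object; "grip_force" is the grip in N (left out, the last holds). Time passes only in rows, so rows that do not move let the fingers close. It gives the time, the measured TCP pose, the force, the opening and the grip force at its end, in the units of the state.
- state(): the state, without advancing time (a new reading comes with each control period).
- grab_frame(name): name is "side" or "top"; returns the picture (384x512x3 uint8, blue, green, red); there is no depth.
- camera_info(name): a dict with "fx", "fy", "cx", "cy" (pixels), "k1" (the pictures are not rectified: a ray, as slopes to the right and down, at radius r is drawn at 1 + k1 r^2 times it, then the intrinsics apply), "rvec" (rotation vector, rad) and "tvec" (3), from world to camera coordinates, as OpenCV has them. Camera axes: x right, y down, z forward; pixel columns grow to the right and rows downward; lengths in mm; the calibration is good to about 2 mm. A picture is of the moment at which its call begins. camera_info takes no time and is no camera call.
- job_done(): hands the job in; it is judged then, once.
The state is a dict: "time_s": time; "qpos": joint angles; "qvel": joint speeds; "effort": joint torques, N m; "ee_pos": TCP position; "ee_rot": TCP orientation; "force": force on the tool from outside, world axes, zero at the start; "torque": the same for the moment, N m; "gripper_width": finger opening in mm; "gripper_force": force on a finger pad.
Only numpy, scipy, OpenCV 4.12 (cv2) and the standard library are available. Lean on these libraries where they do the work, as an engineer would, in place of code of your own. Each camera call takes 0.05 s, during which the arm holds its last target. There are 200 camera calls.

### The job

Put every pocket torch lying on the bench away on the black clip shelf: swing the guard bar out of the way, then press each one sideways into a spring clip of its own until it snaps fully home, lamp heads pointing to the wall side (away from the robot). Then swing the bar fully shut over the row, flip the draw latch's wire loop over the keeper on the bar's end, and press the latch lever right down past centre so that it holds tight; leave the other things on the bench where they are.

Things in the scene. Friction and masses are not known exactly. Their poses are not given: they have to be found in the camera images.
- shelf: Glossy black lacquered clip shelf fixed on the bench: board 180 x 410 x 20 mm (x -90 to +90, y -180 to +230). Origin on the bench under the middle of the clip row; +x to the wall side (away from the robot), +y along the row to the latch end, z up. Offsets below in mm in this frame. Two rails along the row (10 mm wide, at x = +-32, tops 36 above the bench) carry the torches.
- clip1 (a point): Spring clip 1 of 4 (60 mm apart), at x 0, y -90: the point is where the middle of the barrel sits when snapped in along the shelf's x, 46 mm above the bench. Sprung steel jaws in two pairs at x = +-32 mm (10 mm wide, tops 58 mm above the bench), open upward, with 54 mm free between the pairs for fingers.
- clip2 (a point): Spring clip 2 of 4 (60 mm apart), at x 0, y -30: the point is where the middle of the barrel sits when snapped in along the shelf's x, 46 mm above the bench. The lips leave 14 mm for the 20 mm barrel: a torch merely laid on them stays about 12 mm too high.
- clip3 (a point): Spring clip 3 of 4 (60 mm apart), at x 0, y 30: the point is where the middle of the barrel sits when snapped in along the shelf's x, 46 mm above the bench. A torch is pushed straight down, with about 10 to 25 N, until it snaps home on the rails.
- clip4 (a point): Spring clip 4 of 4 (60 mm apart), at x 0, y 90: the point is where the middle of the barrel sits when snapped in along the shelf's x, 46 mm above the bench. Same make as the others; beyond it stands the latch.
- torch1_mid (a point): Pocket torch (absent in some starts), about 0.12 kg: round aluminium barrel 20 mm diameter, 92 mm long along its own x; the point is the barrel's centre (13 mm above the bench as it lies). Square 26 x 26 mm ends: lamp head from +46 to +76 mm along x, dark tail cap from -46 to -58 mm.
- torch2_mid (a point): Pocket torch (absent in some starts), about 0.12 kg: round aluminium barrel 20 mm diameter, 92 mm long along its own x; the point is the barrel's centre (13 mm above the bench as it lies). Square 26 x 26 mm ends: lamp head from +46 to +76 mm along x, dark tail cap from -46 to -58 mm.
- torch3_mid (a point): Pocket torch (absent in some starts), about 0.12 kg: round aluminium barrel 20 mm diameter, 92 mm long along its own x; the point is the barrel's centre (13 mm above the bench as it lies). Square 26 x 26 mm ends: lamp head from +46 to +76 mm along x, dark tail cap from -46 to -58 mm.
- torch4_mid (a point): Pocket torch (absent in some starts), about 0.12 kg: round aluminium barrel 20 mm diameter, 92 mm long along its own x; the point is the barrel's centre (13 mm above the bench as it lies). Square 26 x 26 mm ends: lamp head from +46 to +76 mm along x, dark tail cap from -46 to -58 mm.
- torch1_head (a point): Centre of the lamp head of torch 1, 61 mm from the barrel centre along the torch's +x.
- torch2_head (a point): Centre of the lamp head of torch 2, 61 mm from the barrel centre along the torch's +x.
- torch3_head (a point): Centre of the lamp head of torch 3, 61 mm from the barrel centre along the torch's +x.
- torch4_head (a point): Centre of the lamp head of torch 4, 61 mm from the barrel centre along the torch's +x.
- guard (a joint): Swing angle of the guard bar (rad): 0 shut (along the shelf's y at x +30, against its stop), grows as it swings out to the wall side (+x) about its vertical pivot at x +30, y -160. Starts at 0.12 to 0.45, in the way of the clips; clear of them from 1.0 (stop at 1.4); stays where left. Flat black bar 8 mm thick, 68 to 84 mm above the bench, reaching 370 mm from the pivot.
- guard_knob (a point): Steel grip knob standing on the guard bar, 16 mm diameter, 28 mm tall, 100 mm from the pivot; the point is its mid-height, 98 mm above the bench.
- keeper (a point): Keeper on the tip plate of the guard bar, 355 mm from the pivot: an upright lip 12 mm wide, 4 mm thick, leaning a little to the wall, rising 15 mm above the plate (78 mm above the bench). The point is just behind the lip on its wall side, where the loop's cross bar sits when hooked, 80.5 mm up. Axes are the bar's: x to the wall side when shut.
- loop_bar (a point): Middle of the free cross bar of the latch's wire loop (24 mm wide, 72 mm long, 4 to 5 mm wire, hinged on the lever 12 mm from the lever's hinge). It starts upright, leaning back to the robot, cross bar about 160 mm up. Pushed past upright to the wall side it falls by its own weight; with the guard shut and the lever up it lands over and behind the keeper.
- latch_lever (a joint): Latch lever: steel bar 14 mm wide, 6 thick, 55 long, hinged about the shelf's y on a block at x -28.5, y +195, 81 mm up. Angle (rad): at 0 it stands 45 degrees above +x; grows as the tip goes up, over and down towards the robot; 2.36 is fully down, level, pointing to -x. Starts at 0 to 0.2. Hooked, it resists with up to about 3 N at the tip, then passes centre.
- latch_wire (a joint): Spring stretch of the wire loop (m): 0 when slack, about 0.002 when hooked on the keeper with the lever down.
- car_key: Chrome car key, 75 x 32 x 12 mm, a bystander. Origin at the centre of its underside.
- bracelet: Jade bead bracelet, 66 mm across, 12 mm high, a bystander. Origin at the centre of its underside.
- compass: Brass compass, 52 mm across, 14 mm high, a bystander. Origin at the centre of its underside.
- glasses_case: Brown glasses case, 155 x 60 x 45 mm, a bystander. Origin at the centre of its underside.
- coin_bowl: Blue ceramic bowl, 110 mm across, 45 mm high, a bystander. Origin at the centre of its underside.
Things that resemble listed ones, but are neither listed nor needed, are in the scene too. What is shaped like the part that bears torch2_mid but brown or turquoise is not meant. Leave any orange look-alike of the part that bears torch3_mid alone.

How it is judged:
By the outcome, as a careful person would: the job done as asked, in the order asked, and still so for the second after the job is handed in, with the robot touching nothing.
Of torch1, torch2, torch3, torch4 only 3 to 4 are there at a start; the rules pass over those that are not, and their reading is None.
At some moment in a run one of torch1, torch2, torch3, torch4 may be knocked a few centimetres aside while the robot is not near it.
Once in a run the grip may slacken for a moment while it holds something.
It also fails if it takes over 210 s, if anything falls off the work surface, if the arm or the gripper's body presses on something with over 40 N, if the wrist force passes 120 N, or if a joint passes its speed limit or range.

## Working session

There is one attempt and no reset: what is moved stays moved. The work goes in short steps, Python scripts to look and compute and a tool call to move; the robot and the scene stay as the last step left them, time stands still between calls to the robot, and variables do not carry over. Pictures are saved under pics/ and viewed, at most 14 in all, crops included, and the job is handed in when it is done.

Besides the shell and the picture viewer there is one more tool, called after "Emit:" as name(argument=value, ...) on one line, values as JSON. move_arm: Moves the arm, as the interface text tells. Shifts and turns lie within -1 to 1; 1 stands for 25 mm of shift or 4 degrees of turn. Its arguments: {"type":"object","properties":{"motion":{"type":"array","items":{"type":"array"}},"grip_force":{"type":"number"}},"required":["motion"]}

```bash
mkdir -p pics; ls; cat > h.py <<'E'
from workcell import *
import cv2,numpy as np
def cam(n):
    c=camera_info(n);K=np.array([[c['fx'],0,c['cx']],[0,c['fy'],c['cy']],[0,0,1.]])
    return K,np.array([c['k1'],0,0,0,0.]),np.array(c['rvec'],float),np.array(c['tvec'],float)
def px2w(n,uv,z):
    K,d,r,t=cam(n);R=cv2.Rodrigues(r)[0]
    p=cv2.undistortPoints(np.array(uv,float).reshape(-1,1,2),K,d).reshape(-1,2)
    o=-R.T@t;D=np.c_[p,np.ones(len(p))]@R
    return o+D*((z-o[2])/D[:,2])[:,None]
def w2px(n,P):
    K,d,r,t=cam(n);return cv2.projectPoints(np.array(P,float).reshape(-1,1,3),r,t,K,d)[0].reshape(-1,2)
def save(n,f,crop=None,s=1):
    im=grab_frame(n); cv2.imwrite('pics/raw_'+f+'.png',im)
    out(im,f,crop,s)
def out(im,f,crop=None,s=1):
    if crop: x0,y0,x1,y1=crop; im=im[y0:y1,x0:x1]
    cv2.imwrite('pics/'+f+'.png',cv2.resize(im,None,fx=s,fy=s,interpolation=cv2.INTER_CUBIC))
E
python3 - <<'E'
from h import *
save('top','t0',None,1.5);save('side','s0',None,1.5)
print(camera_info('top'),camera_info('side'));print(state())
E
```

```text
pics
{'fx': 445.84029920107304, 'fy': 445.84029920107304, 'cx': 251.90121427246135, 'cy': 195.64661680578604, 'k1': -0.05939868090472189, 'rvec': array([ 2.17466606, -2.20765754,  0.09314153]), 'tvec': array([  79.36370629,  506.14048454, 1367.65382067])} {'fx': 397.62401204144794, 'fy': 397.62401204144794, 'cx': 255.93259612923285, 'cy': 193.5143709001343, 'k1': -0.11629762402071123, 'rvec': array([ 2.38515807, -0.62027824,  0.21550128]), 'tvec': array([-397.082865  ,  315.39641379, 1110.59550196])}
{'time_s': 0.1, 'qpos': array([ 6.33132399e+01,  1.83468638e+01,  8.96980286e+01, -1.30994093e-03,
        7.20445216e+01, -1.14554275e+00]), 'qvel': array([ 0.06368676, -0.00310134, -0.23274862, -0.04567462, -0.01012624,
        0.11490129]), 'effort': array([ 5.78232248e-04, -4.13330734e+01, -2.32508290e+01,  7.30983331e-02,
        4.21764306e-02, -5.30500188e-05]), 'ee_pos': array([247.71972217, 518.40931279, 213.22493149]), 'ee_rot': array([-1.79910579e+02, -5.42316116e-04,  1.54459187e+02]), 'force': array([0.15819685, 0.32739769, 0.63382528]), 'torque': array([-0.00589126, -0.03518846,  0.02791697]), 'gripper_force': 0.0, 'gripper_width': 91.32321523675196}
```

View pics/t0.png

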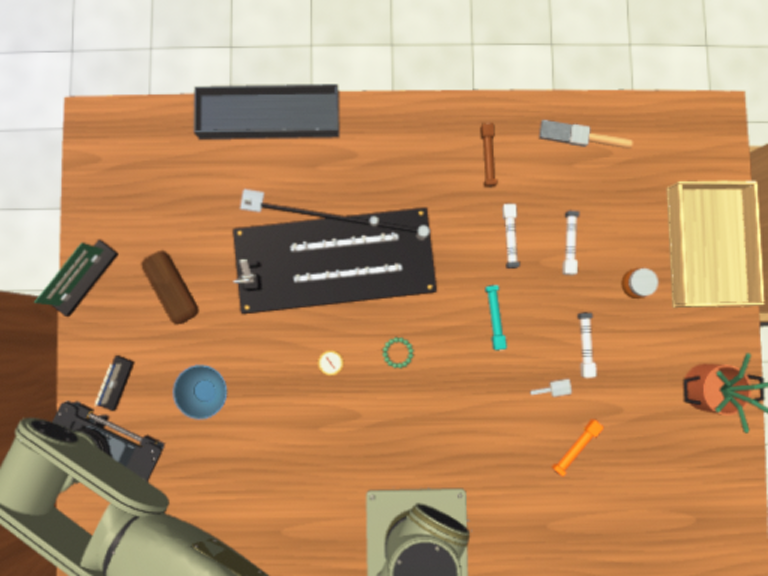

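View pics/s0.png

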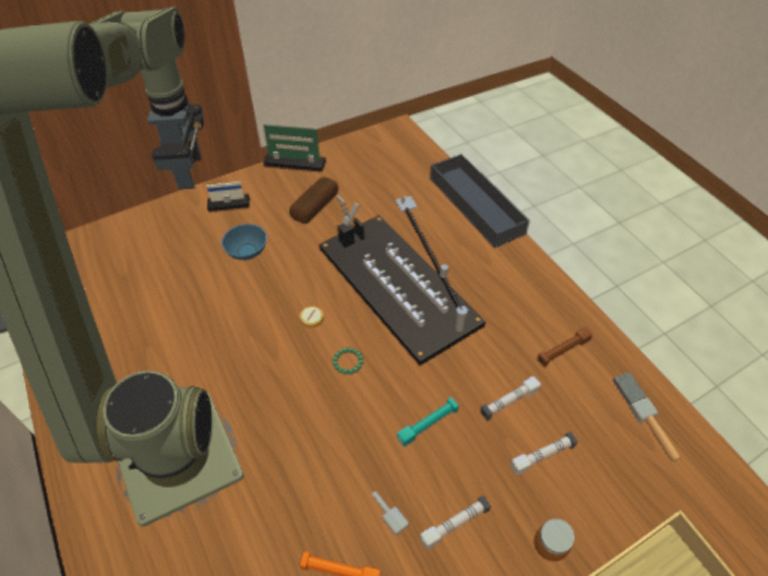

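Top view (1.5x pixels): silver torches with dark tails at A (511,236), head up; B (571,243), head down; C (586,345), head down. The look-alikes are brown (489,155), turquoise (497,318) and orange (579,447); the text excludes these by colour. The shelf is at (335,260), and the bar is open about 0.2 rad. I'll confirm in enlarged crops.

```bash
python3 - <<'E'
from h import *
im=cv2.imread('pics/raw_t0.png')
a=cv2.resize(im[125:260,315:425],None,fx=4,fy=4,interpolation=cv2.INTER_CUBIC)
cv2.imwrite('pics/c1.png',a)
cv2.imwrite('pics/c2.png',cv2.resize(im[115:215,145:300],None,fx=5,fy=5,interpolation=cv2.INTER_CUBIC))
E
```

```text
(no output)
```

View pics/c1.png

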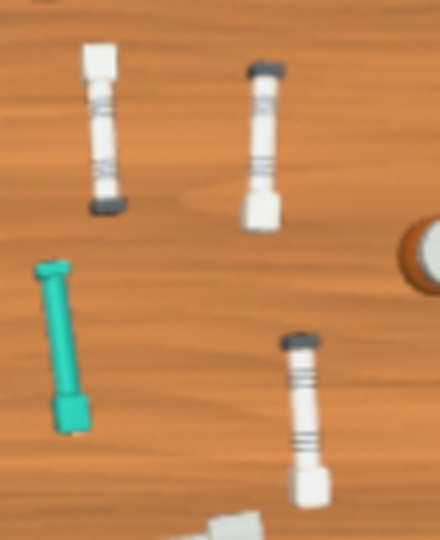

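View pics/c2.png

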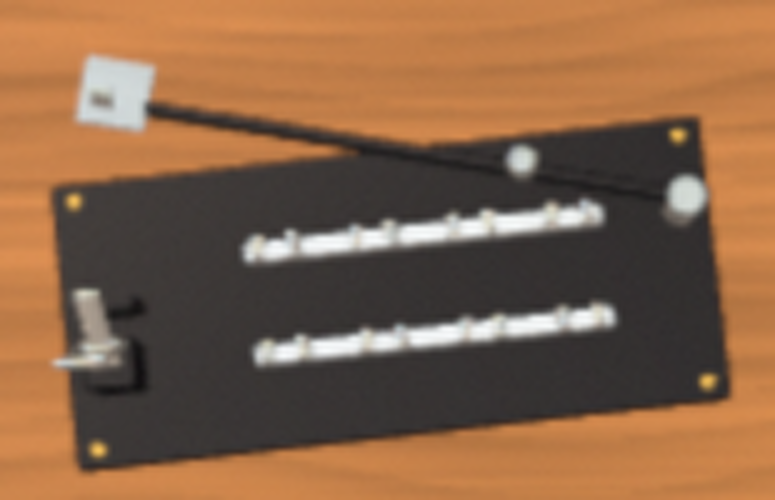

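Crop 1 shows A, B and C as silver with dark tail caps, as described; turquoise is the look-alike. Crop 2 shows the board corners at (55,185), (697,118), (730,397), (82,468), the knob at (521,159), and the pivot at (686,195).

```bash
cat >> h.py <<'E'
def fit(src,dst): # 2D rigid
    src=np.array(src,float);dst=np.array(dst)[:,:2];a=src-src.mean(0);b=dst-dst.mean(0)
    th=np.arctan2((a[:,0]*b[:,1]-a[:,1]*b[:,0]).sum(),(a*b).sum());c,s=np.cos(th),np.sin(th);R=np.array([[c,-s],[s,c]])
    return th,R,dst.mean(0)-R@src.mean(0)
E
python3 - <<'E'
from h import *
c1=lambda l:(np.array(l)+.5)/4-.5+[315,125]
c2=lambda l:(np.array(l)+.5)/5-.5+[145,115]
w=px2w('top',c2([(55,185),(697,118),(730,397),(82,468)]),20)
src=np.array([(90,230),(90,-180),(-90,-180),(-90,230.)])
th,R,t=fit(src,w);print('shelf',np.degrees(th),t,'res',(src@R.T+t-w[:,:2]).round(1).tolist())
S=lambda x,y:(R@[x,y]+t).round(1)
for i,y in enumerate((-90,-30,30,90)):print('clip',i+1,S(0,y))
k=px2w('top',c2([(521,159)]),112)[0,:2];print('knob',k,'pivot',S(30,-160)); d=R.T@(k-S(30,-160));print('guard',np.arctan2(d[0],d[1]),np.hypot(*d))
for n,h,ta in (('A',(100,62),(108,206)),('B',(261,211),(265,70)),('C',(311,487),(300,341))):
    p=px2w('top',c1([h,ta]),22)[:,:2];u=(p[0]-p[1]);L=np.hypot(*u);u/=L
    print(n,'mid',(p[0]+p[1])/2-u*4.5,'head yaw',np.degrees(np.arctan2(u[1],u[0])),'L',L)
E
```

```text
shelf 5.347588963507989 [581.99226021 136.13093899] res [[0.6, 2.8], [2.0, -2.9], [-1.3, -2.9], [-1.3, 3.0]]
clip 1 [590.4  46.5]
clip 2 [584.8 106.3]
clip 3 [579.2 166. ]
clip 4 [573.6 225.7]
knob [644.80691392  79.85719793] pivot [626.8 -20.4]
guard 0.27104546737967317 101.86144847643882
A mid [ 616.45949102 -208.14325792] head yaw 1.34929619638301 L 113.95149868638654
B mid [ 618.90028849 -334.25075934] head yaw 176.12402466090992 L 112.04273989605186
C mid [ 403.92240832 -359.46114235] head yaw -177.63374005942734 L 113.60623582250692
```

Emit:
move_arm(motion=[[32, [0.79, -0.88, 0], [0, 0, -1]], [32, [0.79, -0.88, 0], [0, 0, -1]], [32, [0.79, -0.88, 0], [0, 0, -1]], [32, [0.79, -0.88, 0], [0, 0, -1]], [32, [0.79, -0.88, 0], [0, 0, -1]], [32, [0.79, -0.88, 0], [0, 0, -1]], [32, [0.79, -0.88, 0], [0, 0, -1]], [32, [0.79, -0.88, 0], [0, 0, -1]], [32, [0.79, -0.88, 0], [0, 0, -1]], [32, [0.79, -0.88, 0], [0, 0, -1]], [32, [0.79, -0.88, 0], [0, 0, -1]], [32, [0.79, -0.88, 0], [0, 0, -1]], [32, [0.79, -0.88, 0], [0, 0, -1]], [32, [0.79, -0.88, 0], [0, 0, -1]], [32, [0.79, -0.88, 0], [0, 0, -1]], [32, [0.79, -0.88, 0], [0, 0, -1]], [32, [0.79, -0.88, 0], [0, 0, -1]], [32, [0.79, -0.88, 0], [0, 0, -1]], [32, [0.79, -0.88, 0], [0, 0, -1]], [32, [0.79, -0.88, 0], [0, 0, -1]]], grip_force=30)

```text
time_s: 1.77
ee_pos: [643.5, 77.5, 213.4]
ee_rot: [-179.9, 0.0, 74.2]
force: [0.3, -0.0, 0.1]
gripper_width: 31.8
gripper_force: 0.0
```

Emit:
move_arm(motion=[[32, [0, 0, 0], [0, 0, -1]], [32, [0, 0, 0], [0, 0, -1]], [32, [0, 0, 0], [0, 0, -1]], [32, [0, 0, 0], [0, 0, -1]], [32, [0, 0, 0], [0, 0, -1]], [32, [0, 0, 0], [0, 0, -1]], [32, [0, 0, 0], [0, 0, 0]], [32, [0, 0, -1], [0, 0, 0]], [32, [0, 0, -1], [0, 0, 0]], [32, [0, 0, -0.8], [0, 0, 0]], [32, [0, 0, 0], [0, 0, 0]], [32, [0, 0, 0], [0, 0, 0]]])

```text
time_s: 2.77
ee_pos: [642.3, 78.8, 143.0]
ee_rot: [-179.9, 0.1, 50.5]
force: [0.8, -0.2, 0.5]
gripper_width: 31.5
gripper_force: 0.0
```

Emit:
move_arm(motion=[[32, [0.08, 0, -1], [0, 0, 0]], [32, [0, 0, -1], [0, 0, 0]], [32, [0, 0, 0], [0, 0, 0]], [22, [0, 0, 0], [0, 0, 0]], [22, [0, 0, 0], [0, 0, 0]]])

```text
time_s: 3.18
ee_pos: [646.4, 79.0, 96.3]
ee_rot: [179.8, -0.2, 50.5]
force: [0.6, 0.3, -0.6]
gripper_width: 23.1
gripper_force: 0.0
```

Emit:
move_arm(motion=[[22, [0.42, -0.13, 0], [0, 0, 0]], [22, [0.42, -0.15, 0], [0, 0, 0]], [22, [0.41, -0.18, 0], [0, 0, 0]], [22, [0.4, -0.22, 0], [0, 0, 0]], [22, [0.36, -0.27, 0], [0, 0, 0]], [22, [0.33, -0.31, 0], [0, 0, 0]], [22, [0.27, -0.35, 0], [0, 0, 0]], [22, [0.21, -0.39, 0], [0, 0, 0]], [22, [0.16, -0.41, 0], [0, 0, 0]], [22, [0.1, -0.4, 0], [0, 0, 0]], [22, [0, 0, 0], [0, 0, 0]], [34, [0, 0, 0], [0, 0, 0]], [34, [0, 0, 0], [0, 0, 0]]])

```text
time_s: 4.27
ee_pos: [721.6, 8.3, 93.9]
ee_rot: [-180.0, 0.0, 50.4]
force: [0.2, 0.0, -0.3]
gripper_width: 32.3
gripper_force: 0.0
```

Emit:
move_arm(motion=[[50, [0, 0, 1], [0, 0, 0]], [50, [0, 0, 1], [0, 0, 0]], [50, [0, 0, 1], [0, 0, 0]], [50, [-0.35, -0.72, 0], [0, 0, -1]], [50, [-0.35, -0.72, 0], [0, 0, -1]], [50, [-0.35, -0.72, 0], [0, 0, -1]], [50, [-0.35, -0.72, 0], [0, 0, -1]], [50, [-0.35, -0.72, 0], [0, 0, -1]], [50, [-0.35, -0.72, 0], [0, 0, -1]], [50, [-0.35, -0.72, 0], [0, 0, -1]], [50, [-0.35, -0.72, 0], [0, 0, -1]], [50, [-0.35, -0.72, 0], [0, 0, -1]], [50, [-0.35, -0.72, 0], [0, 0, -1]], [50, [-0.35, -0.72, 0], [0, 0, -1]], [50, [-0.35, -0.72, 0], [0, 0, -1]], [50, [0, 0, -1], [0, 0, 0]], [50, [0, 0, 0], [0, 0, 0]]])

```text
time_s: 5.68
ee_pos: [614.1, -207.2, 140.7]
ee_rot: [-179.9, 0.4, 2.4]
force: [-1.2, 0.9, -0.7]
gripper_width: 50.0
gripper_force: 0.0
```

```bash
python3 - <<'E'
from h import *
save('top','t1');save('side','s1')
a=cv2.imread('pics/raw_t1.png');b=cv2.imread('pics/raw_s1.png')
A=cv2.resize(a[100:270,150:420],None,fx=2.9,fy=2.9,interpolation=cv2.INTER_CUBIC)
cv2.imwrite('pics/v1.png',A);cv2.imwrite('pics/v2.png',b[120:380,200:460].repeat(2,0).repeat(2,1))
print(state()['ee_pos'],state()['ee_rot'])
E
```

```text
[ 616.30260469 -206.65643552  143.37563151] [-1.79938932e+02  1.24168610e-01  2.49697968e+00]
```

View pics/v1.png

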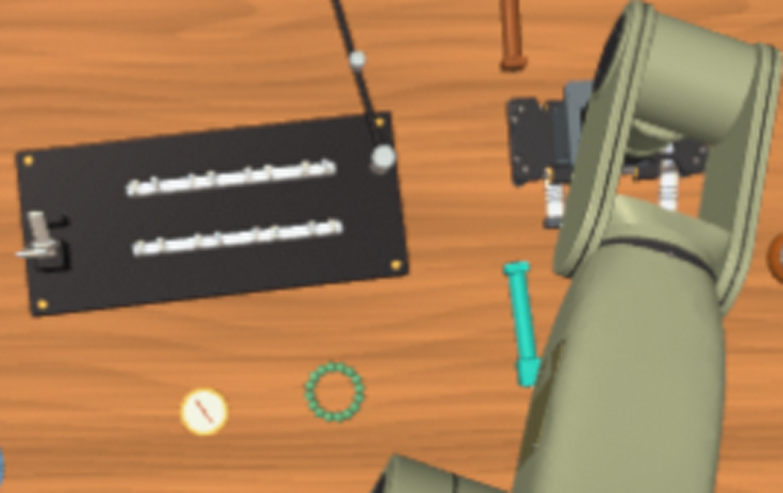

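The top view shows the bar swung well clear to about 1.3 rad, with the knob at (357,60), and torch A in place under the gripper, its tail at (553,222).

Emit:
move_arm(motion=[[50, [0, -0.06, -1], [0, 0, -0.2]], [50, [0, 0, -1], [0, 0, 0]], [50, [0, 0, -1], [0, 0, 0]], [50, [0, 0, -1], [0, 0, 0]], [50, [0, 0, -1], [0, 0, 0]], [50, [0, 0, -0.5], [0, 0, 0]], [50, [0, 0, 0], [0, 0, 0]], [50, [0, 0, 0], [0, 0, 0]], [12, [0, 0, 0], [0, 0, 0]], [12, [0, 0, 0], [0, 0, 0]], [12, [0, 0, 0], [0, 0, 0]], [12, [0, 0, 0], [0, 0, 0]], [12, [0, 0, 0], [0, 0, 0]], [12, [0, 0, 0], [0, 0, 0]]], grip_force=50)

```text
time_s: 6.95
ee_pos: [617.3, -209.2, 7.3]
ee_rot: [180.0, -0.1, 1.7]
force: [-0.6, -0.0, 2.7]
gripper_width: 19.1
gripper_force: 50.0
```

Emit:
move_arm(motion=[[12, [0, 0, 0.6], [0, 0, 0]], [12, [0, 0, 1], [0, 0, 0]], [12, [0, 0, 1], [0, 0, 0]], [12, [0, 0, 1], [0, 0, 0]], [12, [0, 0, 1], [0, 0, 0]], [12, [0, 0, 1], [0, 0, 0]], [12, [0, 0, 0], [0, 0, 0]]])

```text
time_s: 7.53
ee_pos: [619.7, -209.9, 152.0]
ee_rot: [179.8, -0.5, 1.7]
force: [1.7, -0.0, 0.1]
gripper_width: 19.2
gripper_force: 50.0
```

```bash
python3 - <<'E'
from h import *
c2=lambda l:(np.array(l)+.5)/5-.5+[145,115]
w=px2w('top',c2([(283,348),(385,339),(483,328),(582,316),(275,244),(373,234),(470,220),(572,212)]),54)
src=np.array([(-32,y) for y in(90,30,-30,-90)]+[(32,y) for y in(90,30,-30,-90)])
th,R,t=fit(src,w);print(np.degrees(th),t,(src@R.T+t-w[:,:2]).round(1).tolist())
c=lambda l:(np.array(l)+.5)/2.9-.5+[150,100]
w=px2w('top',c([(17,153),(390,112),(409,273),(35,316)]),20)
src=np.array([(90,230),(90,-180),(-90,-180),(-90,230.)])
th,R,t=fit(src,w);print(np.degrees(th),t,(src@R.T+t-w[:,:2]).round(1).tolist())
print(state()['ee_pos'],state()['gripper_width'])
E
```

```text
5.411410550492937 [581.89014008 136.99867218] [[-0.1, -1.7], [0.9, 0.4], [0.8, 0.2], [-0.1, 0.6], [-0.0, -0.1], [0.4, -0.2], [-1.7, -0.8], [-0.2, 1.6]]
5.675977888782649 [581.20282121 135.41314175] [[1.1, 2.3], [2.5, -2.6], [-1.6, -3.7], [-2.0, 3.9]]
[ 619.73247168 -209.94154347  152.03689533] 19.218514497139786
```

Emit:
move_arm(motion=[[12, [-0.1, 0.94, 0], [0, 0, 0.06]], [12, [-0.1, 0.94, 0], [0, 0, 0.06]], [12, [-0.1, 0.94, 0], [0, 0, 0.06]], [12, [-0.1, 0.94, 0], [0, 0, 0.06]], [12, [-0.1, 0.94, 0], [0, 0, 0.06]], [12, [-0.1, 0.94, 0], [0, 0, 0.06]], [12, [-0.1, 0.94, 0], [0, 0, 0.06]], [12, [-0.1, 0.94, 0], [0, 0, 0.06]], [12, [-0.1, 0.94, 0], [0, 0, 0.06]], [12, [-0.1, 0.94, 0], [0, 0, 0.06]], [12, [-0.1, 0.94, 0], [0, 0, 0.06]], [12, [-0.1, 0.94, 0], [0, 0, 0.06]], [12, [-0.1, 0.94, 0], [0, 0, 0.06]], [12, [-0.1, 0.94, 0], [0, 0, 0.06]], [12, [-0.1, 0.94, 0], [0, 0, 0.06]], [12, [-0.1, 0.94, 0], [0, 0, 0]], [12, [0, 0, -1], [0, 0, 0]], [12, [0, 0, -1], [0, 0, 0]], [12, [0, 0, 0], [0, 0, 0]], [12, [0, 0, 0], [0, 0, 0]]])

```text
time_s: 9.2
ee_pos: [575.3, 166.7, 94.5]
ee_rot: [179.9, 0.3, 5.3]
force: [-0.4, 0.8, -1.6]
gripper_width: 19.3
gripper_force: 50.0
```

```bash
python3 - <<'E'
from h import *
save('side','s2',(190,100,340,260),4)
s=state();print(s['ee_pos'],s['ee_rot'],s['gripper_width'])
E
```

```text
[576.80404489 166.86384783  96.15170071] [1.79982831e+02 6.50382733e-02 5.24019195e+00] 18.98486256382819
```

View pics/s2.png

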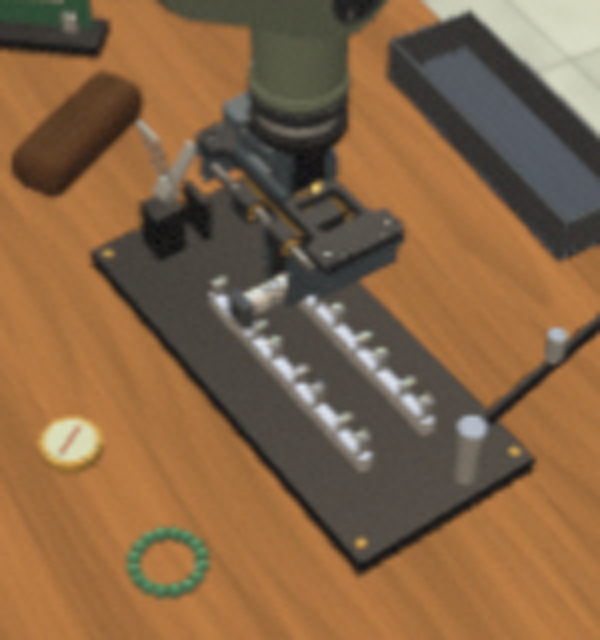

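The side view shows the torch held level above the row, with its tail at (243,307). The clips are free below it and the latch stands clear.

Emit:
move_arm(motion=[[12, [0.08, 0, -0.8], [0, 0, 0]], [12, [0, 0, -0.8], [0, 0, 0]], [12, [0, 0, -0.12], [0, 0, 0]], [12, [0, 0, -0.12], [0, 0, 0]], [12, [0, 0, -0.12], [0, 0, 0]], [12, [0, 0, 0], [0, 0, 0]]], grip_force=60)

```text
time_s: 9.75
ee_pos: [580.6, 167.1, 50.3]
ee_rot: [-180.0, -0.2, 5.3]
force: [-0.9, -1.7, 3.7]
gripper_width: 19.1
gripper_force: 60.0
```

Emit:
move_arm(motion=[[12, [0, 0, -0.12], [0, 0, 0]], [12, [0, 0, -0.12], [0, 0, 0]], [12, [0, 0, -0.1], [0, 0, 0]], [12, [0, 0, 0], [0, 0, 0]], [12, [0, 0, 0], [0, 0, 0]]])

```text
time_s: 10.17
ee_pos: [580.0, 167.0, 40.2]
ee_rot: [-180.0, -0.1, 5.2]
force: [0.1, -0.8, 5.9]
gripper_width: 18.9
gripper_force: 60.0
```

Emit:
move_arm(motion=[[12, [0, 0, -0.1], [0, 0, 0]], [12, [0, 0, -0.1], [0, 0, 0]], [12, [0, 0, 0], [0, 0, 0]]])

```text
time_s: 10.42
ee_pos: [580.1, 167.0, 39.9]
ee_rot: [-180.0, -0.2, 5.2]
force: [-8.2, -3.2, 32.7]
gripper_width: 19.0
gripper_force: 60.0
```

Emit:
move_arm(motion=[[12, [0, 0, 0.15], [0, 0, 0]], [38, [0, 0, 0], [0, 0, 0]], [38, [0, 0, 0], [0, 0, 0]], [38, [0, 0, 0], [0, 0, 0]], [38, [0, 0, 0.5], [0, 0, 0]], [38, [0, 0, 1], [0, 0, 0]], [38, [0, 0, 1], [0, 0, 0]], [38, [0, 0, 1], [0, 0, 0]], [38, [0, 0, 1], [0, 0, 0]], [38, [0, 0, 1], [0, 0, 0]], [38, [0, -1, 0], [0, 0, 1]], [38, [0, -1, 0], [0, 0, 1]], [38, [0, -1, 0], [0, 0, 1]], [38, [0, -1, 0], [0, 0, 1]], [38, [0, -1, 0], [0, 0, 1]], [38, [0, -1, 0], [0, 0, 1]], [38, [0, -1, 0], [0, 0, 1]], [38, [0, -1, 0], [0, 0, 1]], [38, [0, -1, 0], [0, 0, 1]], [38, [0, -1, 0], [0, 0, 1]]])

```text
time_s: 12.08
ee_pos: [578.5, -84.0, 174.1]
ee_rot: [-179.9, 0.1, 45.4]
force: [1.0, 0.3, 0.0]
gripper_width: 38.0
gripper_force: 0.0
```

```bash
python3 - <<'E'
from h import *
save('side','s3',(190,100,340,260),3);save('top','t3')
a=cv2.imread('pics/s3.png');b=cv2.imread('pics/raw_t3.png')[125:265,320:425]
b=cv2.resize(b,None,fx=3,fy=3,interpolation=cv2.INTER_CUBIC)
H=max(a.shape[0],b.shape[0]);f=lambda i:cv2.copyMakeBorder(i,0,H-i.shape[0],0,0,0)
cv2.imwrite('pics/v3.png',np.hstack([f(a),f(b)]))
s=state();print(s['ee_pos'],s['ee_rot'],s['gripper_width'],s['qpos'])
E
```

```text
[578.57374645 -85.98673154 174.14507755] [-1.79969289e+02  1.05477670e-01  4.50942496e+01] 37.985880123844886 [-9.54070548e+00  2.07984478e+01  9.18340784e+01 -7.38870357e-02
  6.74535840e+01  3.53934552e+01]
```

View pics/v3.png

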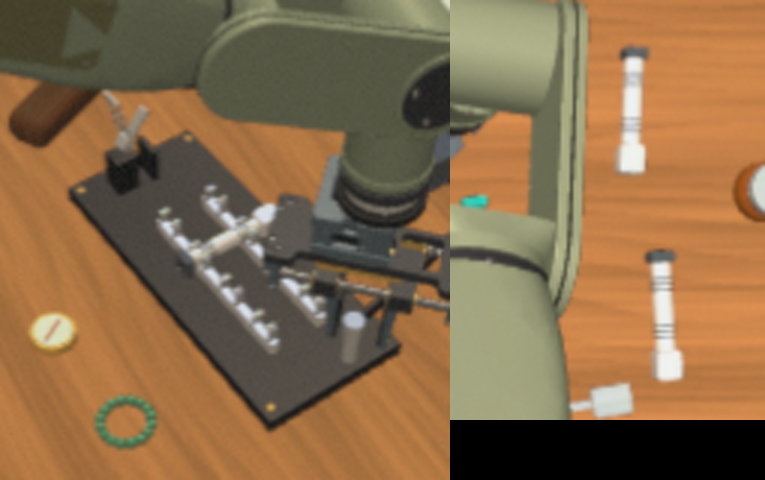

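Torch A sits down in clip 3, head to the wall side. B and C are still where first measured.

Emit:
move_arm(motion=[[45, [0.1, -0.6, 0], [0, 0, 1]], [45, [0.1, -0.6, 0], [0, 0, 1]], [45, [0.1, -0.6, 0], [0, 0, 1]], [45, [0.1, -0.6, 0], [0, 0, 1]], [45, [0.1, -0.6, 0], [0, 0, 1]], [45, [0.1, -0.6, 0], [0, 0, 1]], [45, [0.1, -0.6, 0], [0, 0, 1]], [45, [0.1, -0.6, 0], [0, 0, 1]], [45, [0.1, -0.6, 0], [0, 0, 1]], [45, [0.1, -0.6, 0], [0, 0, 1]], [45, [0.1, -0.6, 0], [0, 0, 1]], [45, [0.1, -0.6, 0], [0, 0, 1]], [45, [0.1, -0.6, 0], [0, 0, 1]], [45, [0.1, -0.6, 0], [0, 0, 1]], [45, [0.1, -0.6, 0], [0, 0, 1]], [45, [0.1, -0.6, 0], [0, 0, 1]], [45, [0, -0.3, 0], [0, 0, 1]], [45, [0, 0, 0], [0, 0, 1]], [45, [0, 0, 0], [0, 0, 1]], [45, [0, 0, 0], [0, 0, 1]]])

```text
time_s: 13.85
ee_pos: [619.1, -329.6, 173.9]
ee_rot: [-180.0, -0.1, 125.4]
force: [0.0, 0.4, 0.2]
gripper_width: 44.8
gripper_force: 0.0
```

Emit:
move_arm(motion=[[45, [0, 0, 0], [0, 0, 1]], [45, [0, 0, 0], [0, 0, 1]], [45, [0, 0, 0], [0, 0, 1]], [45, [0, 0, 0], [0, 0, 1]], [45, [0, 0, 0], [0, 0, 1]], [45, [0, 0, 0], [0, 0, 1]], [45, [0, 0, 0], [0, 0, 1]], [45, [0, 0, 0], [0, 0, 1]], [45, [0, 0, 0], [0, 0, 1]], [45, [0, 0, 0], [0, 0, 1]], [45, [0, 0, 0], [0, 0, 1]], [45, [0, 0, 0], [0, 0, 1]], [45, [0, 0, -1], [0, 0, 0.7]], [45, [0, 0, -1], [0, 0, 0]], [45, [0, 0, -1], [0, 0, 0]], [45, [0, 0, -1], [0, 0, 0]], [45, [0, 0, 0], [0, 0, 0]], [45, [0, 0, 0], [0, 0, 0]]])

```text
time_s: 15.35
ee_pos: [618.3, -329.1, 73.3]
ee_rot: [179.9, -0.2, 176.1]
force: [0.4, -1.2, 1.3]
gripper_width: 44.9
gripper_force: 0.0
```

```bash
python3 - <<'E'
from h import *
save('side','s4',(280,200,430,380),3)
s=state();print(s['ee_pos'],s['ee_rot'],s['qpos'][5])
E
```

```text
[ 619.48312981 -330.00131914   75.35208437] [ 1.79977214e+02 -5.89729354e-03  1.76061484e+02] -115.06263667759747
```

View pics/s4.png

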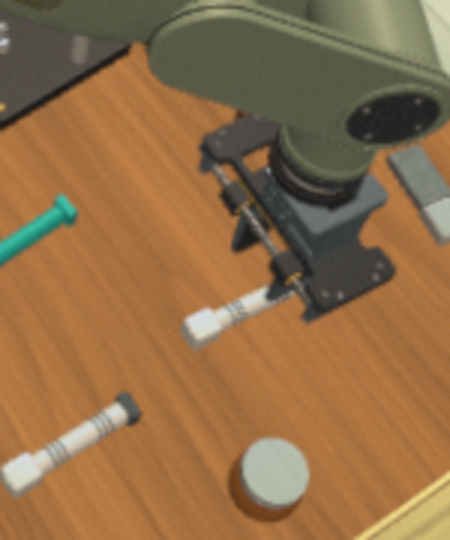

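The gripper stands above torch B, whose head is at (205,325), and nothing has moved. I'll correct y by -4 mm and grasp.

Emit:
move_arm(motion=[[45, [0, -0.17, -0.9], [0, 0, 0]], [45, [0, 0, -0.9], [0, 0, 0]], [45, [0, 0, -0.9], [0, 0, 0]], [45, [0, 0, 0], [0, 0, 0]], [45, [0, 0, 0], [0, 0, 0]], [12, [0, 0, 0], [0, 0, 0]], [12, [0, 0, 0], [0, 0, 0]], [12, [0, 0, 0], [0, 0, 0]], [12, [0, 0, 0], [0, 0, 0]], [12, [0, 0, 0], [0, 0, 0]]], grip_force=60)

```text
time_s: 16.23
ee_pos: [619.7, -335.3, 9.3]
ee_rot: [-179.9, 0.1, 176.1]
force: [-0.8, -0.8, 2.6]
gripper_width: 19.0
gripper_force: 60.0
```

Emit:
move_arm(motion=[[12, [0, 0, 0.6], [0, 0, 0]], [12, [0, 0, 1], [0, 0, 0]], [12, [0, 0, 1], [0, 0, 0]], [12, [0, 0, 1], [0, 0, 0]], [12, [0, 0, 1], [0, 0, 0]], [12, [0, 0, 1], [0, 0, -1]], [12, [0, 0, 0], [0, 0, -1]], [12, [0, 0, 0], [0, 0, -1]], [12, [0, 0, 0], [0, 0, -1]], [12, [0, 0, 0], [0, 0, -1]], [12, [0, 0, 0], [0, 0, -1]], [12, [0, 0, 0], [0, 0, -1]], [12, [0, 0, 0], [0, 0, -1]], [12, [0, 0, 0], [0, 0, -1]], [12, [0, 0, 0], [0, 0, -1]], [12, [0, 0, 0], [0, 0, -1]], [12, [0, 0, 0], [0, 0, -1]], [12, [0, 0, 0], [0, 0, -1]], [12, [0, 0, 0], [0, 0, -1]], [12, [0, 0, 0], [0, 0, -1]]])

```text
time_s: 17.9
ee_pos: [618.6, -334.4, 147.3]
ee_rot: [-180.0, -0.1, 115.9]
force: [-0.5, -0.6, -2.3]
gripper_width: 19.0
gripper_force: 60.0
```

Emit:
move_arm(motion=[[12, [0, 0.6, 0], [0, 0, -1]], [12, [0, 0.6, 0], [0, 0, -1]], [12, [0, 0.6, 0], [0, 0, -1]], [12, [0, 0.6, 0], [0, 0, -1]], [12, [0, 0.6, 0], [0, 0, -1]], [12, [0, 0.6, 0], [0, 0, -1]], [12, [0, 0.6, 0], [0, 0, -1]], [12, [0, 0.6, 0], [0, 0, -1]], [12, [0, 0.6, 0], [0, 0, -1]], [12, [0, 0.6, 0], [0, 0, -1]], [12, [-0.1, 0.6, 0], [0, 0, -1]], [12, [-0.1, 0.6, 0], [0, 0, -1]], [12, [-0.1, 0.6, 0], [0, 0, -1]], [12, [-0.1, 0.6, 0], [0, 0, -1]], [12, [-0.1, 0.6, 0], [0, 0, -1]], [12, [-0.1, 0.6, 0], [0, 0, -1]], [12, [-0.1, 0.6, 0], [0, 0, -1]], [12, [-0.1, 0.6, 0], [0, 0, -1]], [12, [-0.1, 0.6, 0], [0, 0, -1]], [12, [-0.1, 0.6, 0], [0, 0, -1]]])

```text
time_s: 19.57
ee_pos: [593.3, -33.9, 147.6]
ee_rot: [-180.0, 0.0, 35.9]
force: [-0.3, 0.5, -1.3]
gripper_width: 18.5
gripper_force: 60.0
```

Emit:
move_arm(motion=[[12, [-0.1, 0.6, 0], [0, 0, -1]], [12, [-0.1, 0.6, 0], [0, 0, -1]], [12, [-0.1, 0.6, 0], [0, 0, -1]], [12, [-0.1, 0.6, 0], [0, 0, -1]], [12, [0, 0.6, 0], [0, 0, -1]], [12, [0, 0.6, 0], [0, 0, -1]], [12, [0, 0.6, 0], [0, 0, -1]], [12, [0, 0.6, 0], [0, 0, -0.7]], [12, [0, 0.6, 0], [0, 0, 0]], [12, [0, 0.28, 0], [0, 0, 0]], [12, [0, 0, -1], [0, 0, 0]], [12, [0, 0, -1], [0, 0, 0]], [12, [0, 0, 0], [0, 0, 0]], [12, [0, 0, 0], [0, 0, 0]], [12, [0, 0, 0], [0, 0, 0]]])

```text
time_s: 20.82
ee_pos: [584.7, 107.2, 98.8]
ee_rot: [180.0, -0.1, 5.2]
force: [0.3, 0.4, -0.4]
gripper_width: 18.7
gripper_force: 60.0
```

```bash
python3 - <<'E'
from h import *
save('side','s5');save('top','t5')
b=cv2.imread('pics/raw_t5.png')[125:265,320:425];a=cv2.imread('pics/raw_s5.png')[100:260,190:340]
r=lambda i:cv2.resize(i,None,fx=3,fy=3,interpolation=cv2.INTER_CUBIC);a=r(a);b=r(b)
H=max(a.shape[0],b.shape[0]);f=lambda i:cv2.copyMakeBorder(i,0,H-i.shape[0],0,0,0)
cv2.imwrite('pics/v5.png',np.hstack([f(a),f(b)]))
s=state();print(s['ee_pos'],s['ee_rot'],s['gripper_width'],s['qpos'][5])
E
```

```text
[585.11486047 107.25419987  99.41149618] [-1.79993762e+02 -1.78697820e-01  5.23961513e+00] 19.272857964125134 94.04747354087584
```

View pics/v5.png

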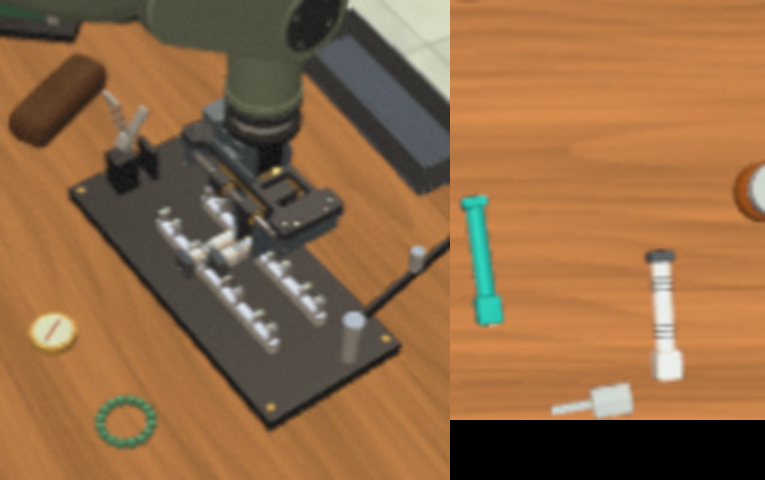

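Torch B is held above clip 2 with its tail at (222,260), and C is unmoved. Pressing in.

Emit:
move_arm(motion=[[12, [0, 0, -0.8], [0, 0, 0]], [12, [0, 0, -0.8], [0, 0, 0]], [12, [0, 0, -0.12], [0, 0, 0]], [12, [0, 0, -0.12], [0, 0, 0]], [12, [0, 0, -0.12], [0, 0, 0]], [12, [0, 0, -0.12], [0, 0, 0]], [12, [0, 0, -0.12], [0, 0, 0]], [12, [0, 0, 0], [0, 0, 0]], [12, [0, 0, 0], [0, 0, 0]]])

```text
time_s: 21.67
ee_pos: [584.7, 107.3, 43.1]
ee_rot: [180.0, -0.1, 5.3]
force: [1.8, -0.4, -2.2]
gripper_width: 18.8
gripper_force: 60.0
```

Emit:
move_arm(motion=[[12, [0, 0, -0.1], [0, 0, 0]], [12, [0, 0, -0.1], [0, 0, 0]], [12, [0, 0, 0], [0, 0, 0]], [12, [0, 0, 0], [0, 0, 0]]])

```text
time_s: 22.0
ee_pos: [584.7, 107.2, 41.9]
ee_rot: [180.0, -0.2, 5.3]
force: [-5.2, -2.3, 22.6]
gripper_width: 19.2
gripper_force: 60.0
```

Emit:
move_arm(motion=[[12, [0, 0, 0.1], [0, 0, 0]], [38, [0, 0, 0], [0, 0, 0]], [38, [0, 0, 0], [0, 0, 0]], [38, [0, 0, 0], [0, 0, 0]], [38, [0, 0, 0.5], [0, 0, 0]], [38, [0, 0, 1], [0, 0, 0]], [38, [0, 0, 1], [0, 0, 0]], [38, [0, 0, 1], [0, 0, 0]], [38, [0, 0, 1], [0, 0, 0]], [38, [0, 0, 1], [0, 0, 0]], [38, [0, 0, 0], [0, 0, 1]], [38, [-0.2, -0.6, 0], [0, 0, 1]], [38, [-0.2, -0.6, 0], [0, 0, 1]], [38, [-0.2, -0.6, 0], [0, 0, 1]], [38, [-0.2, -0.6, 0], [0, 0, 1]], [38, [-0.2, -0.6, 0], [0, 0, 1]], [38, [-0.2, -0.6, 0], [0, 0, 1]], [38, [-0.2, -0.6, 0], [0, 0, 1]], [38, [-0.2, -0.6, 0], [0, 0, 1]], [38, [-0.2, -0.6, 0], [0, 0, 1]]])

```text
time_s: 23.67
ee_pos: [538.3, -28.3, 177.0]
ee_rot: [-179.9, 0.1, 45.5]
force: [0.4, 0.7, 0.4]
gripper_width: 37.8
gripper_force: 0.0
```

Emit:
move_arm(motion=[[45, [-0.2, -0.6, 0], [0, 0, 1]], [45, [-0.2, -0.6, 0], [0, 0, 1]], [45, [-0.2, -0.6, 0], [0, 0, 1]], [45, [-0.2, -0.6, 0], [0, 0, 1]], [45, [-0.2, -0.6, 0], [0, 0, 1]], [45, [-0.2, -0.6, 0], [0, 0, 1]], [45, [-0.2, -0.6, 0], [0, 0, 1]], [45, [-0.2, -0.6, 0], [0, 0, 1]], [45, [-0.2, -0.6, 0], [0, 0, 1]], [45, [-0.2, -0.6, 0], [0, 0, 1]], [45, [-0.2, -0.6, 0], [0, 0, 1]], [45, [-0.2, -0.6, 0], [0, 0, 1]], [45, [-0.3, -0.6, 0], [0, 0, 1]], [45, [-0.3, -0.6, 0], [0, 0, 1]], [45, [-0.3, -0.6, 0], [0, 0, 1]], [45, [-0.3, -0.6, 0], [0, 0, 1]], [45, [-0.3, -0.6, 0], [0, 0, 1]], [45, [-0.3, -0.6, 0], [0, 0, 1]], [45, [-0.3, -0.6, 0], [0, 0, 1]], [45, [-0.3, -0.6, 0], [0, 0, 1]]])

```text
time_s: 25.33
ee_pos: [418.3, -328.1, 177.0]
ee_rot: [-180.0, -0.1, 125.5]
force: [0.8, 0.4, -0.1]
gripper_width: 45.0
gripper_force: 0.0
```

Emit:
move_arm(motion=[[45, [-0.3, -0.6, 0], [0, 0, 1]], [45, [-0.3, -0.6, 0], [0, 0, 1]], [45, [0, 0, 0], [0, 0, 1]], [45, [0, 0, 0], [0, 0, 1]], [45, [0, 0, 0], [0, 0, 1]], [45, [0, 0, 0], [0, 0, 1]], [45, [0, 0, 0], [0, 0, 1]], [45, [0, 0, 0], [0, 0, 1]], [45, [0, 0, 0], [0, 0, 1]], [45, [0, 0, 0], [0, 0, 1]], [45, [0, 0, 0], [0, 0, 1]], [45, [0, 0, 0], [0, 0, 1]], [45, [0, 0, 0], [0, 0, 1]], [45, [0, 0, 0], [0, 0, 1]], [45, [0, 0, 0], [0, 0, 0.3]], [45, [0, 0, 0], [0, 0, 0]], [45, [0, 0, 0], [0, 0, 0]]])

```text
time_s: 26.75
ee_pos: [403.8, -357.5, 177.3]
ee_rot: [180.0, -0.0, -177.6]
force: [-0.1, -0.6, -0.7]
gripper_width: 44.7
gripper_force: 0.0
```

```bash
python3 - <<'E'
from h import *
save('side','s6');save('top','t6')
b=cv2.imread('pics/raw_s6.png')[230:384,270:400];a=cv2.imread('pics/raw_s6.png')[130:250,190:340];c=cv2.imread('pics/raw_t6.png')[200:290,330:430]
r=lambda i,s:cv2.resize(i,None,fx=s,fy=s,interpolation=cv2.INTER_CUBIC);a=r(a,3);b=r(b,3);c=r(c,2)
f=lambda i,H:cv2.copyMakeBorder(i,0,H-i.shape[0],0,0,0)
l=np.vstack([a,cv2.copyMakeBorder(c,0,0,0,450-c.shape[1],0)]);H=max(len(l),len(b))
v=np.hstack([f(l,H),f(b,H)])[:600,:800];cv2.imwrite('pics/v6.png',v);print(v.shape)
s=state();print(s['ee_pos'],s['ee_rot'],s['gripper_width'],s['qpos'][5])
E
```

```text
(540, 800, 3)
[ 403.89884495 -357.58682493  177.53431213] [ 1.79975364e+02 -1.40358317e-02 -1.77595827e+02] 45.33652163775842 -135.15333366460888
```

View pics/v6.png

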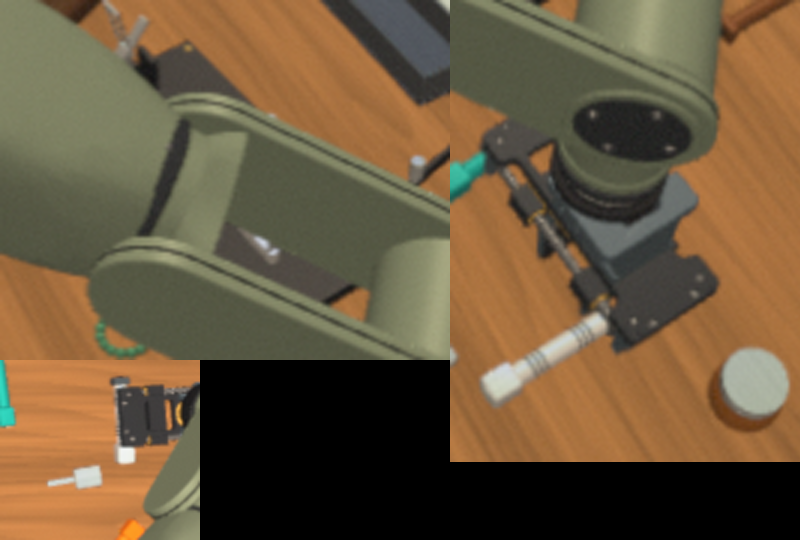

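Torch C is still in place (head at (502,383) in the right-hand crop) and the gripper is squarely above it. Descending to grasp.

Emit:
move_arm(motion=[[45, [0, -0.08, -1], [0, 0, 0]], [45, [0, 0, -1], [0, 0, 0]], [45, [0, 0, -1], [0, 0, 0]], [45, [0, 0, -1], [0, 0, 0]], [45, [0, 0, -1], [0, 0, 0]], [45, [0, 0, -1], [0, 0, 0]], [45, [0, 0, -0.8], [0, 0, 0]], [45, [0, 0, 0], [0, 0, 0]], [45, [0, 0, 0], [0, 0, 0]], [12, [0, 0, 0], [0, 0, 0]], [12, [0, 0, 0], [0, 0, 0]], [12, [0, 0, 0], [0, 0, 0]], [12, [0, 0, 0], [0, 0, 0]], [12, [0, 0, 0], [0, 0, 0]]], grip_force=60)

```text
time_s: 28.02
ee_pos: [404.6, -360.4, 8.9]
ee_rot: [-179.9, 0.1, -177.6]
force: [0.2, 0.9, 5.3]
gripper_width: 18.6
gripper_force: 60.0
```

Emit:
move_arm(motion=[[12, [0, 0, 0.6], [0, 0, 0]], [12, [0, 0, 1], [0, 0, 0]], [12, [0, 0, 1], [0, 0, 0]], [12, [0, 0, 1], [0, 0, 0]], [12, [0, 0, 1], [0, 0, 0]], [12, [0, 0, 1], [0, 0, -1]], [12, [0, 0, 0], [0, 0, -1]], [12, [0, 0, 0], [0, 0, -1]], [12, [0, 0, 0], [0, 0, -1]], [12, [0, 0, 0], [0, 0, -1]], [12, [0, 0, 0], [0, 0, -1]], [12, [0, 0, 0], [0, 0, -1]], [12, [0, 0, 0], [0, 0, -1]], [12, [0, 0, 0], [0, 0, -1]], [12, [0, 0, 0], [0, 0, -1]], [12, [0, 0, 0], [0, 0, -1]], [12, [0, 0, 0], [0, 0, -1]], [12, [0, 0, 0], [0, 0, -1]], [12, [0, 0, 0], [0, 0, -1]], [12, [0, 0, 0], [0, 0, -1]]])

```text
time_s: 29.68
ee_pos: [403.6, -359.4, 147.6]
ee_rot: [-180.0, -0.0, 122.3]
force: [-0.1, 0.6, -1.5]
gripper_width: 19.1
gripper_force: 60.0
```

Emit:
move_arm(motion=[[12, [0.3, 0.6, 0], [0, 0, -1]], [12, [0.3, 0.6, 0], [0, 0, -1]], [12, [0.3, 0.6, 0], [0, 0, -1]], [12, [0.3, 0.6, 0], [0, 0, -1]], [12, [0.3, 0.6, 0], [0, 0, -1]], [12, [0.3, 0.6, 0], [0, 0, -1]], [12, [0.3, 0.6, 0], [0, 0, -1]], [12, [0.3, 0.6, 0], [0, 0, -1]], [12, [0.3, 0.6, 0], [0, 0, -1]], [12, [0.3, 0.6, 0], [0, 0, -1]], [12, [0.3, 0.6, 0], [0, 0, -1]], [12, [0.3, 0.6, 0], [0, 0, -1]], [12, [0.3, 0.6, 0], [0, 0, -1]], [12, [0.3, 0.6, 0], [0, 0, -1]], [12, [0.3, 0.6, 0], [0, 0, -1]], [12, [0.3, 0.6, 0], [0, 0, -1]], [12, [0.3, 0.6, 0], [0, 0, -1]], [12, [0.3, 0.6, 0], [0, 0, -1]], [12, [0.3, 0.6, 0], [0, 0, -1]], [12, [0.3, 0.6, 0], [0, 0, -1]]])

```text
time_s: 31.35
ee_pos: [553.8, -58.8, 147.7]
ee_rot: [-180.0, 0.0, 42.3]
force: [-0.7, 0.2, -1.5]
gripper_width: 18.4
gripper_force: 60.0
```

Emit:
move_arm(motion=[[12, [0.2, 0.5, 0], [0, 0, -1]], [12, [0.2, 0.5, 0], [0, 0, -1]], [12, [0.2, 0.5, 0], [0, 0, -1]], [12, [0.2, 0.5, 0], [0, 0, -1]], [12, [0.2, 0.5, 0], [0, 0, -1]], [12, [0.2, 0.5, 0], [0, 0, -1]], [12, [0.2, 0.5, 0], [0, 0, -1]], [12, [0, 0.5, 0], [0, 0, -1]], [12, [0, 0.28, 0], [0, 0, -1]], [12, [0, 0, 0], [0, 0, -0.25]], [12, [0, 0, -1], [0, 0, 0]], [12, [0, 0, -1], [0, 0, 0]], [12, [0, 0, 0], [0, 0, 0]], [12, [0, 0, 0], [0, 0, 0]], [12, [0, 0, 0], [0, 0, 0]]])

```text
time_s: 32.6
ee_pos: [589.7, 47.0, 98.8]
ee_rot: [180.0, -0.1, 5.5]
force: [0.3, 0.1, -0.4]
gripper_width: 19.1
gripper_force: 60.0
```

```bash
python3 - <<'E'
from h import *
save('side','s7',(190,100,340,260),3.5)
s=state();print(s['ee_pos'],s['ee_rot'],s['gripper_width'],s['qpos'][5])
E
```

```text
[590.03758187  47.08314577  99.2761789 ] [ 1.79985994e+02 -1.58729865e-01  5.45787357e+00] 18.78613190226974 88.00132693245138
```

View pics/s7.png

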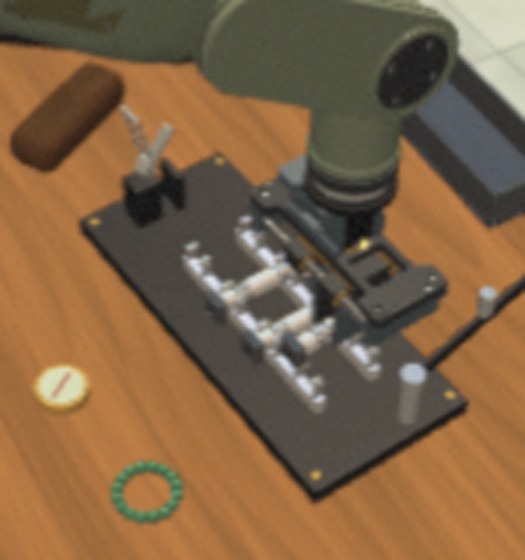

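Torch C is held above clip 1. Before lowering the gripper body I'll check the pivot post's height, with its base at about (407,422) and top at (413,372).

```bash
python3 - <<'E'
from h import *
th=np.radians(5.4);x,y=581.9+30*np.cos(th)+160*np.sin(th),136.8+30*np.sin(th)-160*np.cos(th)
for z in (20,84,90,100,110,120,130): print(z,((w2px('side',[(x,y,z)])[0]-[190,100]+.5)*3.5).round(1),((w2px('top',[(x,y,z)])[0]-[145,115]+.5)*5).round(1))
E
```

```text
20 [407.1 415.3] [680.2 212.7]
84 [413.7 372.7] [688.5 195.7]
90 [414.4 368.5] [689.3 194. ]
100 [415.5 361.5] [690.6 191.2]
110 [416.6 354.4] [692.  188.3]
120 [417.7 347.1] [693.5 185.4]
130 [418.9 339.8] [694.9 182.5]
```

The post top is about 86–90 mm and the gripper body will be at about 120 mm, so it clears. Pressing in.

Emit:
move_arm(motion=[[12, [0, 0, -0.8], [0, 0, 0]], [12, [0, 0, -0.8], [0, 0, 0]], [12, [0, 0, -0.12], [0, 0, 0]], [12, [0, 0, -0.12], [0, 0, 0]], [12, [0, 0, -0.12], [0, 0, 0]], [12, [0, 0, -0.12], [0, 0, 0]], [12, [0, 0, -0.12], [0, 0, 0]], [12, [0, 0, 0], [0, 0, 0]], [12, [0, 0, 0], [0, 0, 0]]])

```text
time_s: 33.4
ee_pos: [590.1, 47.3, 43.5]
ee_rot: [180.0, -0.1, 5.5]
force: [2.8, 0.2, -2.8]
gripper_width: 18.6
gripper_force: 60.0
```

Emit:
move_arm(motion=[[12, [0, 0, -0.1], [0, 0, 0]], [12, [0, 0, -0.1], [0, 0, 0]], [12, [0, 0, 0], [0, 0, 0]], [12, [0, 0, 0], [0, 0, 0]]])

```text
time_s: 33.73
ee_pos: [589.9, 47.3, 41.6]
ee_rot: [180.0, -0.2, 5.5]
force: [-4.0, -0.7, 21.1]
gripper_width: 18.6
gripper_force: 60.0
```

Emit:
move_arm(motion=[[12, [0, 0, 0.1], [0, 0, 0]], [38, [0, 0, 0], [0, 0, 0]], [38, [0, 0, 0], [0, 0, 0]], [38, [0, 0, 0], [0, 0, 0]], [38, [0, 0, 0.5], [0, 0, 0]], [38, [0, 0, 1], [0, 0, 0]], [38, [0, 0, 1], [0, 0, 0]], [38, [0, 0, 1], [0, 0, 0]], [38, [0, 0, 1], [0, 0, 0]], [36, [0.4, -0.8, 0], [0, 0, 1]], [36, [0.4, -0.8, 0], [0, 0, 1]], [36, [0.4, -0.8, 0], [0, 0, 1]], [36, [0.4, -0.8, 0], [0, 0, 1]], [36, [0.4, -0.8, 0], [0, 0, 1]], [36, [0.4, -0.8, 0], [0, 0, 1]], [36, [0.4, -0.8, 0], [0, 0, 1]], [36, [0.4, -0.8, 0], [0, 0, 1]], [36, [0.4, 0, 0], [0, 0, 1]], [36, [0.4, 0, 0], [0, 0, 1]], [36, [0, 0, 0], [0, 0, 1]]])

```text
time_s: 35.4
ee_pos: [690.1, -113.2, 151.2]
ee_rot: [-180.0, 0.0, 49.6]
force: [-0.2, 0.5, -0.0]
gripper_width: 36.1
gripper_force: 0.0
```

```bash
python3 - <<'E'
from h import *
k=px2w('top',(np.array([[357,60]])+.5)/2.9-.5+[150,100],112);print('knob',k)
save('side','s8');save('top','t8')
a=cv2.imread('pics/raw_s8.png')[120:250,200:345];b=cv2.imread('pics/raw_t8.png')[60:215,145:300]
r=lambda i,s:cv2.resize(i,None,fx=s,fy=s,interpolation=cv2.INTER_CUBIC);a=r(a,2.6);b=r(b,2.6)
f=lambda i,H:cv2.copyMakeBorder(i,0,H-i.shape[0],0,0,0)
H=max(len(a),len(b));cv2.imwrite('pics/v8.png',np.hstack([f(a,H),f(b,H)]));print(a.shape,b.shape)
s=state();print(s['ee_pos'],s['ee_rot'])
E
```

```text
knob [[721.34177177   8.27113906 112.        ]]
(338, 377, 3) (403, 403, 3)
[ 688.7245303  -112.78367466  151.36690009] [-1.79890758e+02  6.31737508e-02  4.94332671e+01]
```

View pics/v8.png

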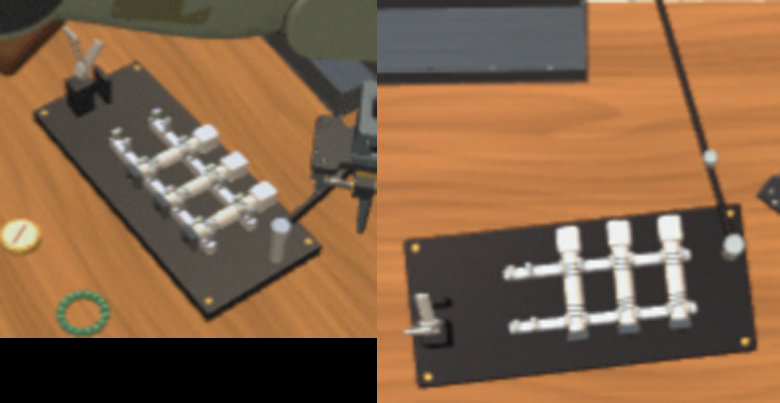

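All three torches lie parallel and low in clips 1–3 with heads to the wall. The knob is at (710,157), i.e. about world (721,8).

```bash
python3 - <<'E'
import numpy as np
p=np.radians(np.linspace(16.5,95.4,21));q=np.c_[np.cos(p),np.sin(p)]*100
print((np.diff(q,axis=0)/25).round(2).tolist())
E
```

```text
[[-0.09, 0.26], [-0.11, 0.25], [-0.12, 0.25], [-0.14, 0.24], [-0.15, 0.23], [-0.17, 0.22], [-0.18, 0.2], [-0.2, 0.19], [-0.21, 0.18], [-0.22, 0.16], [-0.23, 0.15], [-0.24, 0.13], [-0.25, 0.11], [-0.26, 0.1], [-0.26, 0.08], [-0.27, 0.06], [-0.27, 0.04], [-0.27, 0.02], [-0.28, 0.0], [-0.27, -0.02]]
```

Emit:
move_arm(motion=[[34, [0.2, 0.8, 0], [0, 0, -1]], [34, [0.2, 0.8, 0], [0, 0, -1]], [34, [0.2, 0.8, 0], [0, 0, -1]], [34, [0.2, 0.8, 0], [0, 0, -1]], [34, [0.2, 0.8, 0], [0, 0, -1]], [34, [0.26, 0.84, 0], [0, 0, -1]], [34, [0, 0, 0], [0, 0, -1]], [34, [0, 0, 0], [0, 0, 0]], [34, [0, 0, 0], [0, 0, 0]]])

```text
time_s: 36.25
ee_pos: [719.9, 8.4, 152.2]
ee_rot: [-180.0, 0.1, 21.5]
force: [0.3, -0.3, 1.1]
gripper_width: 33.8
gripper_force: 0.0
```

Emit:
move_arm(motion=[[34, [0.05, 0, -0.8], [0, 0, 0]], [34, [0, 0, -0.8], [0, 0, 0]], [34, [0, 0, -0.7], [0, 0, 0]], [34, [0, 0, 0], [0, 0, 0]], [20, [0, 0, 0], [0, 0, 0]], [20, [0, 0, 0], [0, 0, 0]], [20, [0, 0, 0], [0, 0, 0]]], grip_force=20)

```text
time_s: 36.83
ee_pos: [722.6, 7.9, 97.0]
ee_rot: [179.9, -0.2, 21.4]
force: [0.4, 0.0, 0.3]
gripper_width: 20.5
gripper_force: 0.0
```

Emit:
move_arm(motion=[[20, [-0.09, 0.26, 0], [0, 0, 0.94]], [20, [-0.11, 0.25, 0], [0, 0, 0.94]], [20, [-0.12, 0.25, 0], [0, 0, 0.94]], [20, [-0.14, 0.24, 0], [0, 0, 0.94]], [20, [-0.15, 0.23, 0], [0, 0, 0.94]], [20, [-0.17, 0.22, 0], [0, 0, 0.94]], [20, [-0.18, 0.2, 0], [0, 0, 0.94]], [20, [-0.2, 0.19, 0], [0, 0, 0.94]], [20, [-0.21, 0.18, 0], [0, 0, 0.94]], [20, [-0.22, 0.16, 0], [0, 0, 0.94]], [20, [-0.23, 0.15, 0], [0, 0, 0.94]], [20, [-0.24, 0.13, 0], [0, 0, 0.94]], [20, [-0.25, 0.11, 0], [0, 0, 0.94]], [20, [-0.26, 0.1, 0], [0, 0, 0.94]], [20, [-0.26, 0.08, 0], [0, 0, 0.94]], [20, [-0.27, 0.06, 0], [0, 0, 0.94]], [20, [-0.27, 0.04, 0], [0, 0, 0.94]], [20, [-0.27, 0.02, 0], [0, 0, 0.94]], [20, [-0.2, 0, 0], [0, 0, 0.9]], [20, [0, 0, 0], [0, 0, 0]]])

```text
time_s: 38.5
ee_pos: [625.5, 80.2, 96.8]
ee_rot: [179.9, -0.0, 92.8]
force: [-0.6, 0.3, 1.1]
gripper_width: 20.3
gripper_force: 0.0
```

Emit:
move_arm(motion=[[20, [-0.15, 0, 0], [0, 0, 0.5]], [20, [-0.15, 0, 0], [0, 0, 0]], [20, [-0.1, 0, 0], [0, 0, 0]], [20, [-0.1, 0, 0], [0, 0, 0]], [20, [0, 0, 0], [0, 0, 0]], [20, [0, 0, 0], [0, 0, 0]]])

```text
time_s: 39.0
ee_pos: [615.0, 80.1, 96.0]
ee_rot: [179.8, 0.0, 94.7]
force: [5.5, 0.5, 0.9]
gripper_width: 20.0
gripper_force: 2.4
```

Emit:
move_arm(motion=[[20, [-0.08, 0, 0], [0, 0, 0]], [20, [0, 0, 0], [0, 0, 0]], [20, [0, 0, 0], [0, 0, 0]]])

```text
time_s: 39.25
ee_pos: [614.9, 80.1, 96.0]
ee_rot: [179.5, 0.0, 94.7]
force: [9.1, -0.0, -2.4]
gripper_width: 19.9
gripper_force: 4.5
```

Emit:
move_arm(motion=[[20, [0.1, 0, 0], [0, 0, 0]], [34, [0, 0, 0], [0, 0, 0]], [34, [0, 0, 0], [0, 0, 0]], [34, [0, 0, 1], [0, 0, 0]], [34, [0, 0, 1], [0, 0, 0]], [34, [0, 0, 1], [0, 0, 0]], [5, [-0.5, -1, 1], [0, 0, 0]], [5, [-0.5, -1, 0.5], [0, 0, 0]], [5, [-0.5, -1, 0], [0, 0, 0]], [5, [0, 0, 0], [0, 0, 0]]])

```text
time_s: 40.08
ee_pos: [573.2, 1.7, 208.6]
ee_rot: [-179.9, 0.1, 94.6]
force: [-0.8, -0.1, 0.1]
gripper_width: 10.1
gripper_force: 0.0
```

```bash
python3 - <<'E'
from h import *
save('side','s9');save('top','t9')
a=cv2.imread('pics/raw_s9.png')[115:195,205:275];b=cv2.imread('pics/raw_t9.png')[135:215,145:215]
r=lambda i,s:cv2.resize(i,None,fx=s,fy=s,interpolation=cv2.INTER_CUBIC)
cv2.imwrite('pics/v9.png',np.hstack([r(a,5.5),r(b,5.5)]))
s=state();print(s['ee_pos'],s['ee_rot'])
th=np.radians(5.4);R=np.array([[np.cos(th),-np.sin(th)],[np.sin(th),np.cos(th)]])
def W(x,y,z):return np.r_[R@[x,y]+[581.9,136.8],z]
for n,p in (('hinge',(-28.5,195,81)),('tip0',(10.4,195,120)),('loopbar',(-34,195,160)),('keeper',(32,195,80.5))):
    w=W(*p);print(n,w.round(1),((w2px('side',[w])[0]-[205,115]+.5)*5.5).round(),((w2px('top',[w])[0]-[145,135]+.5)*5.5+[385,0]).round())
E
```

```text
[574.85917829   4.55778925 207.53930595] [-1.79897035e+02 -3.82085148e-02  9.46271566e+01]
hinge [535.2 328.3  81. ] [144. 186.] [501. 283.]
tip0 [573.9 331.9 120. ] [192. 116.] [481. 203.]
loopbar [529.7 327.7 160. ] [129.  96.] [474. 279.]
keeper [595.4 333.9  80.5] [223. 149.] [491. 173.]
```

View pics/v9.png

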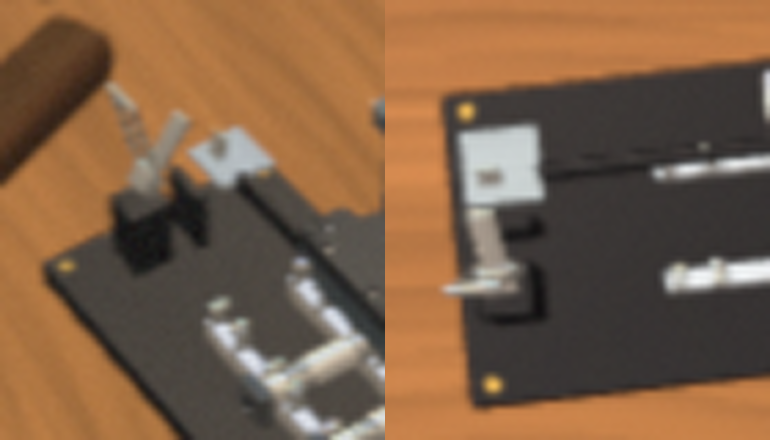

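Left side view: loop bar leaning back at (116,92), lever tip at (180,118), keeper on the tip plate at (218,148), in line with the latch. Right top view: bar shut with the keeper at (489,178). The loop bar is about shelf (-40,195,158), so I'll stage behind it with closed fingers.

Emit:
move_arm(motion=[[0, [-0.24, 0.92, 0], [0, 0, 0]], [0, [-0.24, 0.92, 0], [0, 0, 0]], [0, [-0.24, 0.92, 0], [0, 0, 0]], [0, [-0.24, 0.92, 0], [0, 0, 0]], [0, [-0.24, 0.92, 0], [0, 0, 0]], [0, [-0.24, 0.92, 0], [0, 0, 0]], [0, [-0.24, 0.92, 0], [0, 0, 0]], [0, [-0.24, 0.92, 0], [0, 0, 0]], [0, [-0.24, 0.92, 0], [0, 0, 0]], [0, [-0.24, 0.92, 0], [0, 0, 0]], [0, [-0.24, 0.92, 0], [0, 0, 0]], [0, [-0.24, 0.92, 0], [0, 0, 0]], [0, [-0.24, 0.92, 0], [0, 0, 0]], [0, [-0.24, 0.92, 0], [0, 0, 0.2]], [0, [0, 0, 0], [0, 0, 0]], [0, [0, 0, 0], [0, 0, 0]], [0, [0, 0, 0], [0, 0, 0]]])

```text
time_s: 41.6
ee_pos: [491.6, 327.2, 207.0]
ee_rot: [-179.9, 0.1, 95.6]
force: [0.1, -0.5, 0.5]
gripper_width: 0.2
gripper_force: 0.0
```

Emit:
move_arm(motion=[[0, [0, -0.12, -0.8], [0, 0, 0]], [0, [0, 0, -0.8], [0, 0, 0]], [0, [0, 0, -0.8], [0, 0, 0]], [0, [0, 0, 0], [0, 0, 0]], [0, [0.2, 0.02, 0], [0, 0, 0]], [0, [0.2, 0.02, 0], [0, 0, 0]], [0, [0.2, 0.02, 0], [0, 0, 0]], [0, [0.2, 0.02, 0], [0, 0, 0]], [0, [0.2, 0.02, 0], [0, 0, 0]], [0, [0.2, 0.02, 0], [0, 0, 0]], [0, [0.2, 0.02, 0], [0, 0, 0]], [0, [0.2, 0.02, 0], [0, 0, 0]], [0, [0.2, 0.02, 0], [0, 0, 0]], [0, [0.2, 0.02, 0], [0, 0, 0]], [0, [0, 0, 0], [0, 0, 0]], [0, [0, 0, 0], [0, 0, 0]]])

```text
time_s: 42.93
ee_pos: [542.3, 329.0, 147.5]
ee_rot: [-180.0, 0.0, 95.5]
force: [-0.0, 0.3, -0.4]
gripper_width: 0.5
gripper_force: 0.0
```

Emit:
move_arm(motion=[[0, [-0.4, 0, 0.4], [0, 0, 0]], [0, [-0.8, 0, 1], [0, 0, 0]], [0, [-1, -0.5, 0], [0, 0, 0]], [0, [-1, -1, 0], [0, 0, 0]], [0, [-0.3, -1, 0], [0, 0, 0]], [0, [0, -1, 0], [0, 0, 0]], [0, [0, -1, 0], [0, 0, 0]], [0, [0, 0, 0], [0, 0, 0]], [0, [0, 0, 0], [0, 0, 0]]])

```text
time_s: 43.68
ee_pos: [454.0, 216.0, 183.8]
ee_rot: [179.9, -0.0, 95.4]
force: [0.5, 0.9, 0.4]
gripper_width: 0.7
gripper_force: 0.0
```

```bash
python3 - <<'E'
from h import *
save('side','s10');save('top','t10')
s=state();print(s['ee_pos'],s['ee_rot'])
for n,x,y in (('side',205,115),('top',145,135)):
    a=cv2.imread(f'pics/raw_{"s" if n=="side" else "t"}9.png')[y:y+80,x:x+70].astype(int);b=cv2.imread(f'pics/raw_{"s" if n=="side" else "t"}10.png')[y:y+80,x:x+70].astype(int)
    m=(np.abs(a-b).max(2)>50); ys,xs=np.nonzero(m); br=b.sum(2)-a.sum(2)
    for k,sel in (('gone',m&(br<0)),('new',m&(br>0))):
        nn,l,st,c=cv2.connectedComponentsWithStats(sel.astype(np.uint8),connectivity=8)
        print(n,k,[(st[i].tolist(),c[i].round(1).tolist()) for i in range(1,nn) if st[i][4]>4])
E
```

```text
[454.51046692 217.20944475 183.36174861] [ 1.79941137e+02 -5.10636398e-02  9.55433245e+01]
side gone [([0, 0, 47, 43, 854], [22.9, 15.2]), ([7, 11, 6, 4, 16], [9.2, 12.2])]
side new [([4, 4, 7, 4, 17], [7.1, 5.6]), ([8, 14, 7, 3, 11], [11.2, 14.9]), ([29, 17, 5, 2, 5], [31.0, 17.6]), ([68, 20, 2, 4, 7], [68.6, 21.3]), ([60, 38, 10, 11, 58], [65.8, 41.8]), ([57, 51, 3, 2, 5], [58.2, 51.4]), ([63, 58, 7, 6, 16], [66.4, 60.4])]
top gone [([51, 47, 11, 5, 39], [56.8, 49.5]), ([10, 51, 10, 3, 21], [14.4, 51.9]), ([3, 60, 14, 20, 103], [9.4, 68.3]), ([67, 69, 3, 8, 16], [68.3, 71.6]), ([39, 70, 23, 10, 114], [51.7, 76.5]), ([62, 70, 5, 10, 12], [64.0, 74.5])]
top new [([22, 37, 3, 13, 29], [23.1, 42.5]), ([15, 41, 2, 9, 14], [15.4, 45.7]), ([13, 40, 57, 40, 1292], [39.7, 62.8]), ([8, 67, 6, 13, 30], [10.3, 73.9]), ([4, 70, 5, 10, 26], [5.9, 75.0]), ([37, 75, 9, 5, 14], [40.7, 76.7])]
```

Emit:
move_arm(motion=[[0, [0.7, 0.58, 0], [0, 0, 0]], [0, [0.7, 0.58, 0], [0, 0, 0]], [0, [0.7, 0.58, 0], [0, 0, 0]], [0, [0.7, 0.58, 0], [0, 0, 0]], [0, [0.7, 0.58, 0], [0, 0, 0]], [0, [0.7, 0.58, 0], [0, 0, 0]], [0, [0.7, 0.58, 0], [0, 0, 0]], [0, [0.66, 0.6, 0], [0, 0, 0]], [0, [0, 0, 0], [0, 0, 0]], [0, [0, 0, 0], [0, 0, 0]], [0, [0, 0, -0.95], [0, 0, 0]], [0, [0, 0, -0.95], [0, 0, 0]], [0, [0, 0, 0], [0, 0, 0]], [0, [0, 0, 0], [0, 0, 0]]])

```text
time_s: 44.95
ee_pos: [592.2, 332.7, 134.3]
ee_rot: [-179.8, 0.1, 95.6]
force: [-0.4, -0.7, -0.4]
gripper_width: 0.7
gripper_force: 0.0
```

Emit:
move_arm(motion=[[0, [0, 0, -0.9], [0, 0, 0]], [0, [0, 0, 0], [0, 0, 0]], [0, [0, 0, 0], [0, 0, 0]], [0, [-0.25, -0.025, 0], [0, 0, 0]], [0, [-0.25, -0.025, 0], [0, 0, 0]], [0, [-0.25, -0.025, 0], [0, 0, 0]], [0, [-0.25, -0.025, 0], [0, 0, 0]], [0, [-0.25, -0.025, 0], [0, 0, 0]], [0, [-0.25, -0.025, 0], [0, 0, 0]], [0, [-0.25, -0.025, 0], [0, 0, 0]], [0, [0, 0, 0], [0, 0, 0]]])

```text
time_s: 45.87
ee_pos: [547.6, 328.3, 112.5]
ee_rot: [-179.8, 0.0, 95.6]
force: [0.2, -0.2, 1.1]
gripper_width: 0.5
gripper_force: 0.0
```

Emit:
move_arm(motion=[[0, [-0.25, -0.025, 0], [0, 0, 0]], [0, [-0.25, -0.025, 0], [0, 0, 0]], [0, [-0.25, -0.025, 0], [0, 0, 0]], [0, [-0.27, -0.025, -0.15], [0, 0, 0]], [0, [-0.27, -0.025, -0.15], [0, 0, 0]], [0, [-0.27, -0.025, -0.18], [0, 0, 0]], [0, [-0.15, -0.015, -0.2], [0, 0, 0]], [0, [-0.12, -0.01, -0.2], [0, 0, 0]], [0, [-0.1, -0.01, -0.1], [0, 0, 0]], [0, [0, 0, 0], [0, 0, 0]], [0, [0, 0, 0], [0, 0, 0]]])

```text
time_s: 46.78
ee_pos: [501.2, 323.9, 87.7]
ee_rot: [-179.9, 0.0, 95.5]
force: [0.0, 0.8, 0.0]
gripper_width: 0.3
gripper_force: 0.0
```

Emit:
move_arm(motion=[[0, [0, 0, -0.1], [0, 0, 0]], [0, [0, 0, -0.1], [0, 0, 0]], [0, [0, 0, -0.08], [0, 0, 0]], [0, [0, 0, 0], [0, 0, 0]], [0, [0, 0, 0], [0, 0, 0]]])

```text
time_s: 47.2
ee_pos: [502.1, 324.3, 84.1]
ee_rot: [179.9, -0.1, 95.5]
force: [-4.0, -2.4, 15.7]
gripper_width: 0.1
gripper_force: 7.8
```

Emit:
move_arm(motion=[[0, [0, 0, 0.4], [0, 0, 0]], [0, [0, 0, 1], [0, 0, 0]], [0, [0, 0, 1], [0, 0, 0]], [0, [0, 0, 1], [0, 0, 0]], [0, [0, 0, 1], [0, 0, 0]], [0, [0, 0, 0.6], [0, 0, 0]], [0, [0.2, -1, 0], [0, 0, 0]], [0, [0.2, -1, 0], [0, 0, 0]], [0, [0.2, -1, 0], [0, 0, 0]], [0, [0.2, -1, 0], [0, 0, 0]], [0, [0.2, -1, 0], [0, 0, 0]], [0, [0.2, -1, 0], [0, 0, 0]], [0, [0.2, -1, 0], [0, 0, 0]], [0, [0.2, -1, 0], [0, 0, 0]], [0, [0.2, -1, 0], [0, 0, 0]], [0, [0.2, -1, 0], [0, 0, 0]], [0, [0.2, -1, 0], [0, 0, 0]], [0, [0.2, -1, 0], [0, 0, 0]], [0, [0.2, -1, 0], [0, 0, 0]], [0, [0, 0, 0], [0, 0, 0]]])

```text
time_s: 48.87
ee_pos: [567.6, -4.9, 206.2]
ee_rot: [180.0, 0.1, 95.3]
force: [0.1, -0.6, 0.1]
gripper_width: 0.3
gripper_force: 0.0
```

```bash
python3 - <<'E'
from h import *
save('side','s11');save('top','t11')
a=cv2.imread('pics/raw_s11.png')[115:215,205:275];b=cv2.imread('pics/raw_t11.png')[135:215,145:225]
r=lambda i,s:cv2.resize(i,None,fx=s,fy=s,interpolation=cv2.INTER_CUBIC)
a=r(a,5.5);b=r(b,5);a=a[:550];b=cv2.copyMakeBorder(b,0,len(a)-len(b),0,0,0)
cv2.imwrite('pics/v11.png',np.hstack([a,b]));print(a.shape,b.shape,state()['ee_pos'])
E
```

```text
(550, 385, 3) (550, 400, 3) [566.76936555  -1.57233342 206.12924827]
```

View pics/v11.png

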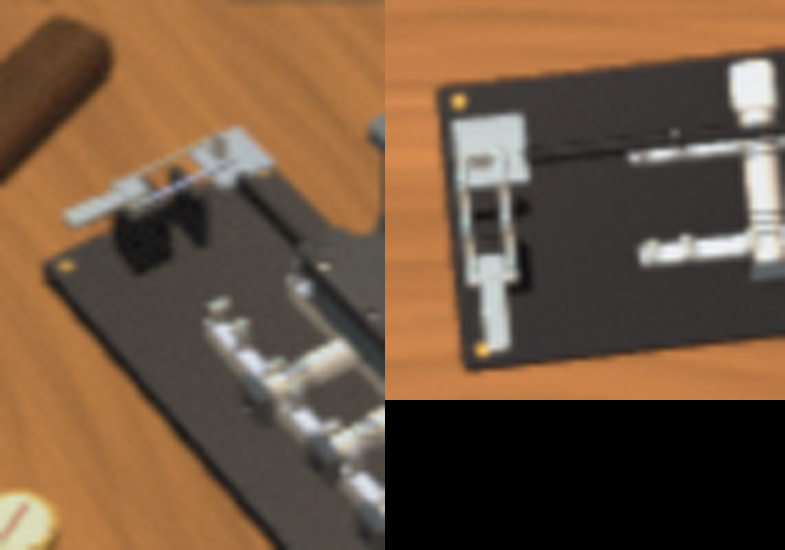

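The lever lies level and points at the robot. The loop's legs run to the tip plate with the cross bar at (487,152), behind the keeper at (482,160). The bar is shut over the row.

```bash
python3 -c "
from workcell import *
print(job_done())"
```

```text
the job is handed in; nothing more can be done
None
```

I handed the job in with all three torches I found snapped into clips 1–3, heads to the wall. The guard bar is shut, the loop is hooked over the keeper, and the latch lever is pressed fully down. The judged result was not shown to me.

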